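# Lay the clean sampling instruments into the kit tray in order of use

## Robot

A 6-joint arm with a two-finger parallel gripper is mounted at the origin on the work surface. World frame = base frame: x ahead of the robot, y to its left, z up, the work surface at z = 0. Lengths are in mm, angles in rad, forces in N, time in s.
With the tool pointing down it reaches from about 275 to 750 mm from the base axis. Payload 10.2 kg.
Tool frame: the origin (TCP) lies midway between the tips of the shut fingers; the grasp point (between the pads) lies 19 mm behind it (ctrl.tcp_to_grasp is the z of the grasp point in the tool frame, in mm); z points along the fingers, y is the direction in which the jaws open and shut (so a half turn about z gives the same grasp; the last joint's range is limited). The gripper opens to 85 mm and grips with 20 to 120 N. Pads are 22 mm wide; open, the fingers measure 114 mm over their backs; the gripper's body (76 mm by 85 mm) begins 54 mm behind the grasp point. The pads swing forward as they close: fully open they stand 13 mm farther back than shut.
Start: joints at [1.075, 0.313, 1.498, -0, 1.331, -0.223], TCP at [141.463, 505.588, 231.294] pointing down, gripper open.
Joint ranges: [-2.94, 2.94], [-0.97, 2.17], [0.19, 2.56], [-1.23, 4.37], [0.02, 3.11], [-2.88, 2.88]. Speed limits (rad/s): [2.39, 2.39, 3.01, 3.14, 3.14, 3.14].

## Interface

Orientations are given as a unit quaternion [w, x, y, z].
In Python, from rig import sensors, capture, order, ctrl gives the robot as it stands. The module is installed in compiled form; this text tells all that it offers.
- The arm moves only by the tool play_rows, never from a script. Its argument "deltas" is a list of rows, each a list of 7 numbers: the shift along the world's x, y, z in units of 40 mm (1.0 is 40 mm), then the turn, a rotation vector about the world's x, y, z in units of 6 degrees (1.0 is 6 degrees), then the opening, from -1 (shut) to 1 (fully open). A call has 1 to 8 rows; each row shifts and turns the commanded pose from where the row before left it; what a row does not reach is not made up. A row lasts 1/12 s, in which the tool goes at most 41.7 mm and 7.16 degrees, less where a joint would pass 70% of its speed; a pose out of reach is approached as far as the arm can. A call is refused whole if a number of a shift passes 1 or a number of a turn 1, either way. A call with a gripper value outside its range is refused whole. The fingers move at their own pace and stop on an object; "squeeze" is the grip in N (left out, the last holds). Time passes only in rows, so rows that do not move let the fingers close. It gives the time, the measured TCP pose, the force and the opening at its end, in the units of the state.
- sensors.sense(): the state, without advancing time (a new reading comes with each control period).
- capture(name): name is "scene" or "top" or "wrist"; returns a dict with "pixels" (400x640x3 uint8, red, green, blue), "z_map" (400x640 float32, mm along the optical axis (not along the pixel's ray), 0 where there is no reading), "fx", "fy", "cx", "cy" (pixels), "k1" (the pictures are not rectified: a ray, as slopes to the right and down, at radius r is drawn at 1 + k1 r^2 times it, then the intrinsics apply), "eye" and "rotation" of the camera in the world; the wrist camera has in their place "tool_from_camera" (4x4, takes a point from camera to tool coordinates, whose origin is the TCP and whose axes are the flange's). Camera axes: x right, y down, z forward; pixel columns grow to the right and rows downward; lengths in mm; the calibration is good to about 2 mm. A picture is of the moment at which its call begins: read the wrist's pose just before it.
- order.finish_job(): hands the job in, once; it reports no verdict.
The state is a dict: "time_s": time; "joints": joint angles; "dq": joint speeds; "tau": joint torques, N m; "eef_pos": TCP position; "ee_rot": TCP orientation; "force": force on the tool from outside, world axes, zero at the start; "wrist_torque": the same for the moment, N m; "grip_width": opening from 0.0 (shut) to 1.0 (fully open).
Only numpy, scipy, OpenCV 4.12 (cv2) and the standard library are available. Lean on these libraries where they do the work, as an engineer would, in place of code of your own. Each camera call takes 0.05 s, during which the arm holds its last target. There are 200 camera calls.

## Task

Take the three clean instruments off the sloping draining rack and lay them flat in the three places of the steel kit tray in their order of use: forceps beside the blue clip, then the probe in the middle, then the spatula beside the white clip, each resting level across both grey bars between their little posts, with its working tip over the green pad. Set each one down gently, without dropping it, let go of it, and do not disturb the bottle, the beaker and the jar.

Things in the scene. Friction and masses are not known exactly. Their poses are not given: they have to be found in the camera images.
- forceps_center (a point): Centre (half-way along, half-way up) of the all-steel forceps, a rigid closed pair, 150 mm long, 40 g: 15 mm wide over its dark-ribbed middle 44 mm, narrower at both ends, 10 mm thick. Starts in any rack lane, sloping 30 degrees. Axes: x along it to the working tip, y across it (fingers close along y), z out of its upper face (up when laid flat).
- probe_center (a point): Centre (half-way along, half-way up) of the probe, 150 mm long, 50 g: orange handle 14 mm wide, 12 mm thick, from 75 mm behind this point to 20 mm ahead, then a steel rod 5 mm thick, level with the underside. Starts in any rack lane, sloping 30 degrees. Axes: x along it to the working tip, y across it (fingers close along y), z out of its upper face (up when laid flat).
- spatula_center (a point): Centre (half-way along, half-way up) of the spatula, 150 mm long, 45 g: black handle 12 mm wide, 12 mm thick, from 75 mm behind this point to 25 mm ahead, then a thin steel shank and 14 mm wide blade, level with the underside. Starts in any rack lane, sloping 30 degrees. Axes: x along it to the working tip, y across it (fingers close along y), z out of its upper face (up when laid flat).
- forceps_tip (a point): Working tip of the forceps, 74 mm ahead of its centre point.
- probe_tip (a point): Working tip of the probe, 74 mm ahead of its centre point.
- spatula_tip (a point): Working tip of the spatula, 74 mm ahead of its centre point.
- forceps: The forceps; origin in the middle of its underside, 5 mm below its centre point.
- probe: The probe; origin in the middle of its underside, 6 mm below its centre point.
- spatula: The spatula; origin in the middle of its underside, 6 mm below its centre point.
- rack: Fixed white rack, 200 (y) x 160 mm (x), 130 high when loaded; origin: centre of underside on the bench. Slopes up 30 degrees along its +x, tips uphill, so a square grasp tilts 30 degrees. Two cross bars 45 mm below and above mid-slope hold instruments at y = -60, 0, 60 mm, undersides 85 mm up at mid-length, 22 mm free depth beneath. Posts 8 mm high flank each lane; a lip stops the handle ends.
- tray: Fixed steel tray, 190 (x) x 220 mm (y), walls 30 mm high, 3 thick; origin: centre of underside on the bench. Two grey bars at x = -45 and 45 mm, tops 26 mm above the bench, 23 mm free depth between them. Three places at y = -60, 0, 60 mm, instruments along x, tips to +x: each a 20 mm gap between 9 mm high, 6 mm thick posts on both bars. Green pad on the floor at the +x end.
- blue_clip_top (a point): Centre of the top of the blue clip, 50 by 14 mm and 33 mm high, fixed against the tray's outer side wall at its +y or its -y side: it marks the first place.
- white_clip_top (a point): Centre of the top of the white clip of the same shape, on the tray's opposite side: it marks the last place.
- red_cap_bottle: Bystander: glass bottle with red cap, 70 mm across and 150 mm high; origin at the centre of its underside.
- beaker: Bystander: glass beaker, 72 mm across and 90 mm high; origin at the centre of its underside.
- amber_jar: Bystander: small amber glass jar, 60 mm across and 70 mm high; origin at the centre of its underside.
There are look-alikes about, which are no part of the job. Leave any purple or red look-alike of the forceps alone.

How it is judged:
By the outcome, as a careful person would: the job done as asked, in the order asked, and still so for the second after the job is handed in, with the robot touching nothing.
It also fails if it takes over 72 s, if anything falls off the work surface, if the arm or the gripper's body presses on something with over 40 N, if the wrist force passes 120 N, or if a joint passes its speed limit or range.

## Working session

There is one attempt and no reset: what is moved stays moved. The work goes in short steps, Python scripts to look and compute and a tool call to move; the robot and the scene stay as the last step left them, time stands still between calls to the robot, and variables do not carry over. Pictures are saved under pics/ and viewed, about 8 in all and at most 12, crops included, and the job is handed in when it is done.

Besides the shell and the picture viewer there is one more tool, called by a JSON object that holds its "op" and its "data", one argument or row to a line. play_rows: Moves the arm, as the interface text tells. Its arguments: {"type":"object","properties":{"deltas":{"type":"array","items":{"type":"array","items":{"type":"number"}}},"squeeze":{"type":"number"}},"required":["deltas"]}

```bash
mkdir -p pics; cat > h.py <<'E'
import numpy as np, cv2
from rig import sensors, capture, order, ctrl
from scipy.spatial.transform import Rotation as R
def save(c,n): cv2.imwrite('pics/'+n,cv2.cvtColor(c['pixels'],cv2.COLOR_RGB2BGR))
def pose(c,s=None):
    if 'eye' in c: return np.array(c['rotation']).reshape(3,3),np.array(c['eye'])
    w,x,y,z=s['ee_rot'];T=np.eye(4);T[:3,:3]=R.from_quat([x,y,z,w]).as_matrix();T[:3,3]=s['eef_pos']
    T=T@np.array(c['tool_from_camera']);return T[:3,:3],T[:3,3]
def slopes(c,uv):
    d=(np.atleast_2d(uv).astype(float)-[c['cx'],c['cy']])/[c['fx'],c['fy']];u=d.copy()
    for _ in range(20): u=d/(1+c['k1']*(u**2).sum(1,keepdims=True))
    return u
def ray(c,uv,s=None):
    Rm,e=pose(c,s);u=slopes(c,uv);d=np.c_[u,np.ones(len(u))]@Rm.T
    return e,d
def plane(c,uv,z,s=None):
    e,d=ray(c,uv,s);return e+d*((z-e[2])/d[:,2])[:,None]
def pts(c,s=None):  # depth cloud
    h,w=c['z_map'].shape;v,u=np.mgrid[:h,:w];uv=np.c_[u.ravel(),v.ravel()]
    e,d=ray(c,uv,s);return (e+d*c['z_map'].reshape(-1,1)).reshape(h,w,3)
def tri(e1,d1,e2,d2):
    A=np.c_[d1,-d2];t=np.linalg.lstsq(A,e2-e1,rcond=None)[0];p,q=e1+t[0]*d1,e2+t[1]*d2
    return (p+q)/2,np.linalg.norm(p-q)
E
python3 - <<'E'
from h import *
print(sensors.sense(),ctrl.tcp_to_grasp)
for n in('scene','top','wrist'):
    s=sensors.sense();c=capture(n);save(c,n+'0.png');print(n,c['fx'],c['k1'],pose(c,s),(c['z_map']>0).mean())
    np.save(n+'0.npy',dict(c=c,s=s),allow_pickle=True)
E
```

```text
{'time_s': 0.0, 'joints': array([ 1.07458345e+00,  3.13438172e-01,  1.49844363e+00, -1.09966100e-05,
        1.33098522e+00, -2.23421218e-01]), 'dq': array([-8.46497928e-04,  1.70279504e-04,  1.08686694e-03,  7.90933778e-05,
        8.51174298e-04,  9.94250063e-04]), 'tau': array([-1.94452514e-03, -4.12267971e+01, -2.59738022e+01, -3.84209688e-04,
        4.14012233e-03, -5.87963001e-06]), 'eef_pos': array([141.34577792, 505.34828477, 230.73866234]), 'ee_rot': array([-2.19355168e-04,  1.35971981e-01,  9.90712478e-01, -5.98256944e-04]), 'force': array([ 0.06574032,  0.66468368, -0.35484395]), 'wrist_torque': array([ 0.03794108, -0.03510013,  0.0057604 ]), 'grip_width': 0.9971014617306471} -18.700000000000003Traceback (most recent call last):
  File "<stdin>", line 4, in <module>
  File "h.py", line 6, in pose
    if 'eye' in c: return np.array(c['rotation']).reshape(3,3),np.array(c['eye'])
                          ~~~~~~~~~~~~~~~~~~~~~~~~~~~~~~~^^^^^
ValueError: cannot reshape array of size 4 into shape (3,3)
```

Rotation is a quaternion.

```bash
sed -i "s/np.array(c\['rotation'\]).reshape(3,3)/R.from_quat(np.roll(c['rotation'],-1)).as_matrix()/" h.py
python3 - <<'E'
from h import *
for n in('scene','top','wrist'):
    s=sensors.sense();c=capture(n);save(c,n+'0.png');print(n,c['fx'],c['k1'],pose(c,s),(c['z_map']>0).mean())
    np.save(n+'0.npy',dict(c=c,s=s),allow_pickle=True)
E
```

```text
scene 420.38869011591373 -0.030537716486752117 (array([[-0.80843559,  0.45259491, -0.37628414],
       [ 0.58849124,  0.61016199, -0.53045301],
       [-0.01048605, -0.65027701, -0.75962481]]), array([1108.56372113,  711.02470112, 1099.50292278])) 0.9958046875
top 429.2901105792728 0.020209356287447373 (array([[-0.02870899, -0.99729859,  0.06761151],
       [-0.9995627 ,  0.02912199,  0.00513062],
       [-0.00708574, -0.06743465, -0.99769853]]), array([ 516.44557924,   -5.11760108, 1730.00604379])) 0.99619921875
wrist 323.1158443400892 0.016373109588576882 (array([[ 0.26920502,  0.92374268,  0.2724484 ],
       [ 0.96308227, -0.2578853 , -0.07725104],
       [-0.00109965,  0.28318659, -0.9590642 ]]), array([ 71.28715207, 524.34261929, 372.23869744])) 0.99596484375
```

View pics/top0.png

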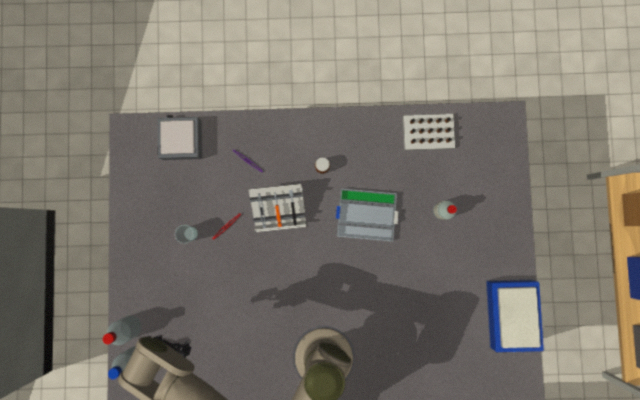

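View pics/scene0.png

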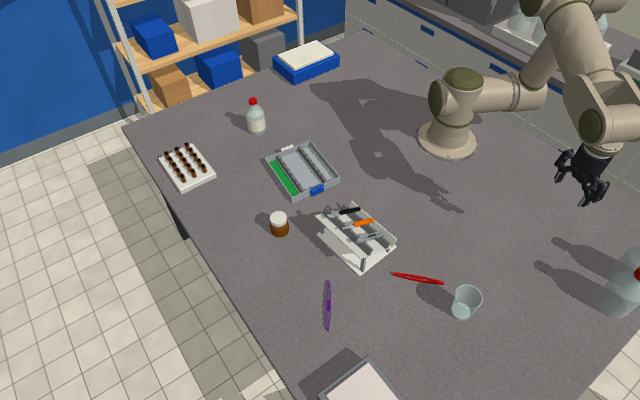

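Top view: rack at about (278,208) with the forceps-like steel tool at (263,205), orange probe (279,213) and black spatula (293,210); the tray is at (368,215), blue clip (338,212) on its +y side, white clip (397,216), green pad uphill (+x). Forceps candidates are the steel one at (263,205), a purple look-alike at (248,160) and a red one at (228,226). I choose the steel one in the rack. Bystanders: beaker (186,233), jar (322,164), bottle (446,210).

```bash
python3 - <<'E'
from h import *
c=np.load('top0.npy',allow_pickle=True).item()['c'];P=pts(c)
for n,uv in dict(rackLL=(252,231),rackLR=(305,229),rackUL=(250,189),rackUR=(303,185),trUL=(341,190),trUR=(397,193),trLL=(338,236),trLR=(394,240),blue=(338,212),white=(397,216),orange=(279,213),black=(294,211),jar=(322,164),beaker=(186,233),bottle=(448,210)).items():
    print(n,P[uv[1],uv[0]].round())
hsv=cv2.cvtColor(c['pixels'],cv2.COLOR_RGB2HSV)
for n,lo,hi in(('green',(45,120,60),(80,255,255)),('blue',(100,150,80),(125,255,255)),('orange',(5,180,120),(18,255,255))):
    m=cv2.inRange(hsv,lo,hi);k,l,st,ce=cv2.connectedComponentsWithStats(m)
    for i in range(1,k):
        if st[i,4]>15 and 230<ce[i][0]<420: 
            print(n,st[i],P[l==i].mean(0).round(1),cv2.minAreaRect(P[l==i][:,:2].astype(np.float32)))
E
```

```text
rackLL [498. 270.  -2.]
rackLR [500.  56.   2.]
rackUL [659. 258. 105.]
rackUR [678.  60.   1.]
trUL [651. -92.  25.]
trUR [ 634. -318.    2.]
trLL [469. -74.  31.]
trLR [ 446. -298.    2.]
blue [564. -77.  36.]
white [ 541. -308.   35.]
orange [565. 151.  89.]
black [571.  93.  89.]
jar [752. -19.  62.]
beaker [498. 530.  16.]
bottle [ 556. -474.  153.]
green [342 191  52  12 444] [ 623.  -198.9   12.3] ((607.580322265625, -143.14256286621094), (101.68538665771484, 314.779052734375), 15.533501625061035)
blue [336 206   4  12  30] [565.  -75.2  33.2] ((565.7435913085938, -75.45884704589844), (9.414400100708008, 44.090145111083984), 81.04407501220703)
orange [276 206   5  20  50] [554.  156.3  80.9] ((555.4984130859375, 156.35540771484375), (73.0400161743164, 10.056821823120117), 2.867924451828003)
```

{"op": "play_rows", "data": {
  "deltas": [
    [0.72, -0.65, 0.15, 0, 0, 0.4, 1],
    [0.72, -0.65, 0.15, 0, 0, 0.4, 1],
    [0.72, -0.65, 0.15, 0, 0, 0.4, 1],
    [0.72, -0.65, 0.15, 0, 0, 0.4, 1],
    [0.72, -0.65, 0.15, 0, 0, 0.4, 1],
    [0.72, -0.65, 0.15, 0, 0, 0.4, 1],
    [0.72, -0.65, 0.15, 0, 0, 0.4, 1],
    [0.72, -0.65, 0.15, 0, 0, 0.4, 1]
  ],
  "squeeze": 30
}}

```text
time_s: 0.87
eef_pos: [372.9, 296.0, 279.6]
ee_rot: [0.0, -0.032, 0.999, 0.0]
force: [0.5, 1.4, 0.4]
grip_width: 1.001
```

{"op": "play_rows", "data": {
  "deltas": [
    [0.75, -0.6, 0, 0, 0, 0, 1],
    [0.75, -0.6, 0, 0, 0, 0, 1],
    [0.75, -0.6, 0, 0, 0, 0, 1],
    [0.75, -0.6, 0, 0, 0, 0, 1],
    [0.75, -0.6, 0, 0, 0, 0, 1],
    [0.75, -0.6, 0, 0, 0, 0, 1],
    [0, 0, 0, 0, 0, 0, 1],
    [0, 0, 0, 0, 0, 0, 1]
  ]
}}

```text
time_s: 1.53
eef_pos: [552.6, 152.4, 278.3]
ee_rot: [-0.001, -0.03, 1.0, 0.0]
force: [-0.6, 0.3, 0.5]
grip_width: 0.999
```

```bash
python3 - <<'E'
from h import *
s=sensors.sense();c=capture('wrist');save(c,'w1.png');print(s['time_s'],s['eef_pos'],s['ee_rot'],pose(c,s)[1])
np.save('w1.npy',dict(c=c,s=s),allow_pickle=True)
E
```

```text
1.5333 [552.59080537 152.35163381 278.30648769] [-8.15027185e-04 -2.98936446e-02  9.99552753e-01  7.27976707e-06] [480.14127735 147.43998168 419.7521285 ]
```

View pics/w1.png

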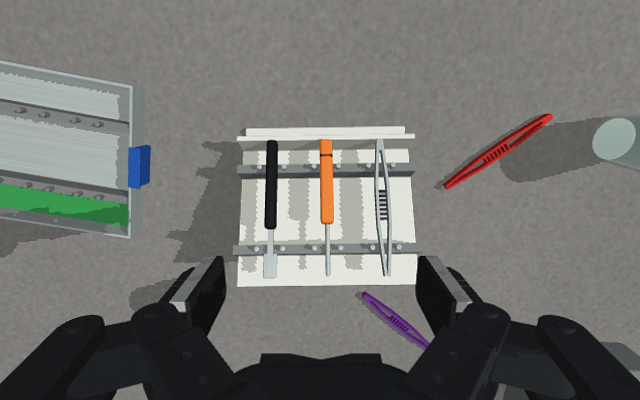

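w1 shows the rack from above: black spatula (271,205), orange probe (327,205), steel forceps with dark ribs (383,205), tips toward image-bottom (+x). The red (497,150) and purple (395,318) look-alikes lie on the bench. So forceps = +y lane, probe = middle, spatula = -y lane. Next, a second view for triangulation.

{"op": "play_rows", "data": {
  "deltas": [
    [0, -0.9, 0, 0, 0, 0, 1],
    [0, -0.9, 0, 0, 0, 0, 1],
    [0, -0.9, 0, 0, 0, 0, 1],
    [0, 0, 0, 0, 0, 0, 1],
    [0, 0, 0, 0, 0, 0, 1]
  ]
}}

```text
time_s: 2.0
eef_pos: [551.3, 45.4, 279.7]
ee_rot: [0.0, -0.031, 1.0, 0.0]
force: [0.8, 0.8, 0.2]
grip_width: 0.994
```

```bash
cat > m.py <<'E'
from h import *
def comp(c,lo,hi,roi,amin=40):
    m=cv2.inRange(cv2.cvtColor(c['pixels'],cv2.COLOR_RGB2HSV),lo,hi);z=np.zeros_like(m);x0,y0,x1,y1=roi;z[y0:y1,x0:x1]=m[y0:y1,x0:x1]
    k,l,st,ce=cv2.connectedComponentsWithStats(z);i=1+np.argmax(st[1:,4]);return l==i
def ends(m):
    v,u=np.nonzero(m);(cx,cy),(w,h),a=cv2.minAreaRect(np.c_[u,v].astype(np.float32));p=cv2.boxPoints(((cx,cy),(w,h),a))
    o=p[np.argsort(p[:,1])];return (o[0]+o[1])/2,(o[2]+o[3])/2,min(w,h)
E
python3 - <<'E'
from m import *
s=sensors.sense();c=capture('wrist');save(c,'w2.png');np.save('w2.npy',dict(c=c,s=s),allow_pickle=True)
print(s['eef_pos'])
A=np.load('w1.npy',allow_pickle=True).item();
V=[(A['c'],A['s']),(c,s)]
e1,d1=ray(c,[[320,200]],s)
for n,lo,hi in(('orange',(5,180,100),(20,255,255)),('black',(0,0,0),(180,255,45))):
    E=[]
    for i,(cc,ss) in enumerate(V):
        m=comp(cc,lo,hi,(230,130,420,245) if i==0 else (240,120,560,240),)
        a,b,w=ends(m);P=pts(cc,ss)[m];
        d=P[:,:2]-np.median(P[:,:2],0)
        print(n,i,m.sum(),a,b,w,'z',np.percentile(P[:,2],[2,50,98]).round(1))
        f=np.polyfit(P[:,0],P[:,2],1);print('  slope deg',np.degrees(np.arctan(f[0])),'med',np.median(P,0).round(1),'yfit',np.polyfit(P[:,0]-np.median(P[:,0]),P[:,1],1).round(3))
        E.append([ray(cc,[q],ss) for q in(a,b)])
    for k in(0,1):
        p,g=tri(E[0][k][0],E[0][k][1][0],E[1][k][0],E[1][k][1][0]);print('  tri end',k,p.round(1),'gap',round(g,1))
E
```

```text
[551.29289044  45.4098683  279.70274484]
orange 0 805 [326. 156.] [326. 223.] 12.0 z [ 67.6  85.8 102.9]
  slope deg 8.870304311865914 med [564.3 158.6  85.8] yfit [7.80000e-02 1.58573e+02]
orange 1 909 [420.55734 161.85167] [426.9708  229.19325] 13.747319221496582 z [ 66.4  85.  102.7]
  slope deg 5.948896883984758 med [564.5 156.9  85. ] yfit [  0.206 156.637]
  tri end 0 [532.9 156.9  58.4] gap 0.5
  tri end 1 [596.8 160.3 101.9] gap 0.0
black 0 940 [272.3601 140.896 ] [269.86908 228.08194] 11.33823013305664 z [ 58.   82.5 105. ]
  slope deg 17.12323700049029 med [563.2  99.3  82.5] yfit [3.4000e-02 9.9441e+01]
black 1 947 [366.03168 146.88278] [371.06415 234.11166] 11.864884376525879 z [ 58.   82.  104.9]
  slope deg 30.095162521710243 med [562.9  97.5  82. ] yfit [6.9000e-02 9.7544e+01]
  tri end 0 [521.   95.3  48.6] gap 0.4
  tri end 1 [605.7 101.9 102.8] gap 0.0
```

View pics/w2.png

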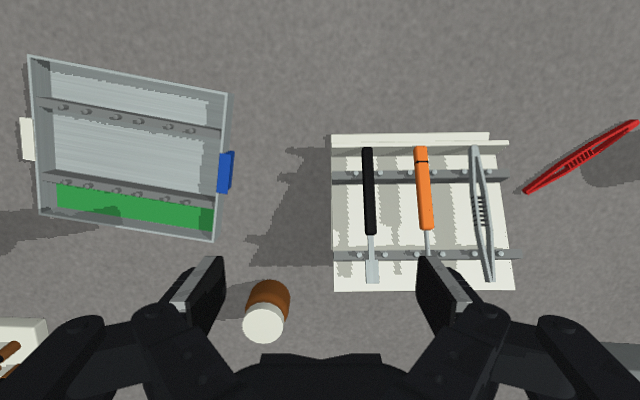

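w2 shows the tray whole, left, walls' corners (28,55),(227,93),(214,241),(40,213), white clip (27,140), blue clip (225,172), and the rack at right. Now a close look at the tray.

{"op": "play_rows", "data": {
  "deltas": [
    [0, -0.9, 0, 0, 0, -0.3, 1],
    [0, -0.9, 0, 0, 0, -0.3, 1],
    [0, -0.9, 0, 0, 0, -0.3, 1],
    [0, -0.9, 0, 0, 0, -0.3, 1],
    [0, -0.9, 0, 0, 0, -0.3, 1],
    [0, -0.9, 0, 0, 0, 0, 1],
    [0, 0, 0, 0, 0, 0, 1],
    [0, 0, 0, 0, 0, 0, 1]
  ]
}}

```text
time_s: 2.72
eef_pos: [552.0, -170.0, 279.1]
ee_rot: [-0.0, 0.047, 0.999, 0.0]
force: [-0.5, 0.6, 0.9]
grip_width: 1.001
```

```bash
python3 - <<'E'
from m import *
s=sensors.sense();c=capture('wrist');save(c,'w3.png');np.save('w3.npy',dict(c=c,s=s),allow_pickle=True)
print(s['eef_pos'],s['ee_rot'])
A=np.load('w2.npy',allow_pickle=True).item();
# instruments, eroded depth
B=np.load('w1.npy',allow_pickle=True).item()
for cc,ss,roi in((B['c'],B['s'],(230,130,420,245)),(A['c'],A['s'],(330,120,560,240))):
    P=pts(cc,ss)
    for n,lo,hi in(('orange',(5,180,100),(20,255,255)),('black',(0,0,0),(180,255,45))):
        m=comp(cc,lo,hi,roi);v,u=np.nonzero(m);rows=np.unique(v)[4:-4]
        L=np.array([P[r,int(round(np.median(u[v==r])))] for r in rows])
        from scipy.stats import theilslopes as ts
        a=ts(L[:,2],L[:,0]);b=ts(L[:,1],L[:,0]);x0=565
        print(n,'slope',np.degrees(np.arctan(a[0])).round(1),'z@565',(a[0]*x0+a[1]).round(1),'yaw',np.degrees(np.arctan(b[0])).round(1),'y@565',(b[0]*x0+b[1]).round(1),L[[0,-1]].round(1).tolist())
E
```

```text
[ 552.00780563 -169.9931781   279.09452106] [-1.22906000e-04  4.74519255e-02  9.98873479e-01  2.69482033e-04]
orange slope 30.6 z@565 85.7 yaw 3.2 y@565 158.5 [[536.0, 156.9, 68.9], [592.0, 159.9, 103.0]]
black slope 30.1 z@565 83.9 yaw 3.8 y@565 99.5 [[524.5, 96.5, 59.7], [600.1, 102.4, 105.5]]
orange slope 29.8 z@565 86.1 yaw 4.4 y@565 157.2 [[535.5, 154.4, 69.7], [592.6, 159.0, 100.8]]
black slope 29.9 z@565 83.8 yaw 4.1 y@565 97.3 [[524.0, 94.0, 60.1], [600.2, 99.9, 105.1]]
```

View pics/w3.png

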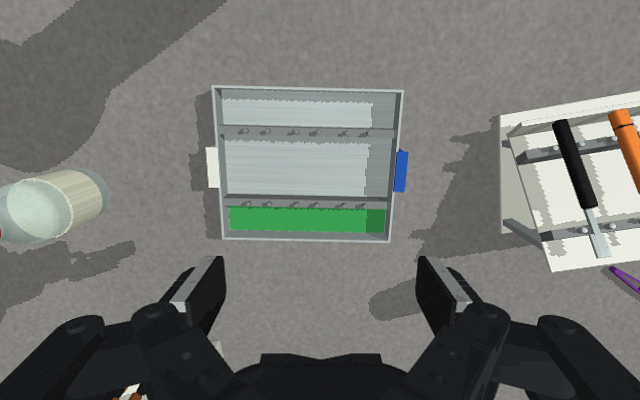

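w3 shows the tray square-on: wall corners (211,86),(404,91),(389,241),(220,240), blue clip (401,170), white clip (212,167), bars at rows 131 and 203.

```bash
python3 - <<'E'
from m import *
L=[np.load(f'w{i}.npy',allow_pickle=True).item() for i in(1,2,3)]
W=[(a['c'],a['s']) for a in L]
# refine corners
c2=np.array([[28,55],[227,93],[214,241],[40,213]],float);c3=np.array([[211,86],[404,91],[389,241],[220,240]],float)
T=[]
for a,b in zip(c2,c3):
    e1,d1=ray(W[1][0],[a],W[1][1]);e2,d2=ray(W[2][0],[b],W[2][1]);p,g=tri(e1,d1[0],e2,d2[0]);T.append(p)
    print('tri',p.round(1),round(g,1),'plane30 w2',plane(W[1][0],[a],30,W[1][1])[0].round(1),'w3',plane(W[2][0],[b],30,W[2][1])[0].round(1))
C=plane(W[2][0],c3,30,W[2][1]);print('ctr w3',C.mean(0).round(1),'yaws',[np.degrees(np.arctan2(v[1],v[0])).round(1) for v in(C[3]-C[0],C[2]-C[1])],[np.degrees(np.arctan2(-v[0],v[1])).round(1) for v in(C[1]-C[0],C[2]-C[3])])
P=pts(*W[2])
# green pad, blue clip, bars (z around 26)
for n,lo,hi in(('green',(45,100,60),(80,255,255)),('blue',(100,150,80),(125,255,255))):
    m=comp(W[2][0],lo,hi,(200,80,420,250));q=P[m];print(n,np.median(q,0).round(1),np.percentile(q[:,2],[5,95]).round(1))
for u in(255,280,305,330,355):
    col=P[120:215,u];print('u',u,'bars',[(x.round(0).tolist()) for x in (P[130,u],P[131,u],P[202,u],P[203,u],P[165,u])])
# posts: local z maxima above bars
roi=P[120:215,215:395]; m=(roi[...,2]>29.5)&(roi[...,2]<40);k,l,st,ce=cv2.connectedComponentsWithStats(m.astype(np.uint8))
for i in range(1,k):
    if st[i,4]>=3: q=roi[l==i];print('post',st[i,4],(ce[i]+[215,120]).round(1),np.median(q,0).round(1),q[:,2].max().round(1))
# forceps ribs
R_=[]
for (c,s),roi in zip(W[:2],((370,175,395,240),(465,180,500,240))):
    m=cv2.inRange(cv2.cvtColor(c['pixels'],cv2.COLOR_RGB2HSV),(0,0,0),(180,255,60));x0,y0,x1,y1=roi;z=m*0;z[y0:y1,x0:x1]=m[y0:y1,x0:x1];m=z>0
    v,u=np.nonzero(m);q=pts(c,s)[m];print('ribs',len(v),u.min(),u.max(),v.min(),v.max(),np.median(q,0).round(1))
    mid=np.array([(u.min()+u.max())/2,(v.min()+v.max())/2]);R_.append(ray(c,[mid],s))
print(tri(R_[0][0],R_[0][1][0],R_[1][0],R_[1][1][0]))
E
```

```text
tri [ 446.5 -286.9   25.4] 0.0 plane30 w2 [ 446.8 -283.    30. ] w3 [ 446.8 -285.4   30. ]
tri [472.3 -67.2  30. ] 1.1 plane30 w2 [471.8 -67.2  30. ] w3 [472.9 -67.2  30. ]
tri [659.1 -89.6  25.1] 0.0 plane30 w2 [656.9 -88.   30. ] w3 [656.9 -90.5  30. ]
tri [ 636.7 -313.3   20.5] 3.1 plane30 w2 [ 631.3 -304.4   30. ] w3 [ 634.6 -309.9   30. ]
ctr w3 [ 552.8 -188.3   30. ] yaws [np.float64(-7.4), np.float64(-7.2)] [np.float64(-6.8), np.float64(-5.8)]
green [ 625.4 -196.2    3.9] [2.6 5.3]
blue [564.3 -74.   32.1] [30.7 33.5]
u 255 bars [[500.0, -244.0, 25.0], [501.0, -245.0, 24.0], [589.0, -258.0, 25.0], [591.0, -258.0, 24.0], [545.0, -255.0, 3.0]]
u 280 bars [[503.0, -215.0, 25.0], [504.0, -215.0, 25.0], [592.0, -226.0, 25.0], [593.0, -226.0, 25.0], [548.0, -223.0, 3.0]]
u 305 bars [[506.0, -185.0, 25.0], [507.0, -185.0, 26.0], [595.0, -195.0, 24.0], [596.0, -195.0, 25.0], [552.0, -191.0, 2.0]]
u 330 bars [[509.0, -155.0, 24.0], [510.0, -155.0, 24.0], [598.0, -163.0, 24.0], [599.0, -163.0, 26.0], [555.0, -158.0, 2.0]]
u 355 bars [[511.0, -125.0, 26.0], [512.0, -125.0, 25.0], [601.0,
[... 228 characters left out ...]
8] [ 509.8 -169.3   33.7] 34.7
post 20 [347.  133.1] [ 513.2 -135.6   33.8] 35.0
post 22 [368.9 133.9] [ 516.7 -109.9   33.4] 34.7
post 180 [216.8 169.3] [ 543.  -296.    31.9] 34.7
post 26 [393.7 186.6] [585.2 -82.3  31. ] 33.5
post 22 [248.4 203.8] [ 588.3 -264.8   33.4] 34.5
post 20 [269.1 204. ] [ 591.1 -239.    33.4] 34.3
post 21 [296. 205.] [ 595.5 -205.4   33.5] 35.1
post 18 [316.5 205.2] [ 597.9 -179.9   34. ] 35.5
post 18 [343.7 206. ] [ 602.3 -145.8   33.3] 34.7
post 21 [364.  206.2] [ 604.8 -120.8   33.8] 34.8
ribs 97 375 387 190 219 [575.2 219.   89.4]
ribs 101 471 487 196 225 [575.5 217.5  90.2]
(array([577.44589937, 218.57733258,  86.95188465]), np.float64(0.29578841905240566))
```

{"op": "play_rows", "data": {
  "deltas": [
    [-0.05, 0.95, -0.1, 0, 0, 0.19, 0],
    [-0.05, 0.95, -0.1, 0, 0, 0.19, 0],
    [-0.05, 0.95, -0.1, 0, 0, 0.19, 0],
    [-0.05, 0.95, -0.1, 0, 0, 0.19, 0],
    [-0.05, 0.95, -0.1, 0, 0, 0.19, 0],
    [-0.05, 0.95, -0.1, 0, 0, 0.19, 0],
    [-0.05, 0.95, -0.1, 0, 0, 0.19, 0],
    [-0.05, 0.95, -0.1, 0, 0, 0.19, 0]
  ]
}}

```text
time_s: 3.43
eef_pos: [534.5, 137.8, 247.6]
ee_rot: [0.0, -0.034, 0.999, 0.0]
force: [0.7, 0.3, 1.1]
grip_width: 0.503
```

{"op": "play_rows", "data": {
  "deltas": [
    [-0.03, 0.41, -0.37, 0.066, -1, 0, 0],
    [-0.03, 0.41, -0.37, 0.066, -1, 0, 0],
    [-0.03, 0.41, -0.37, 0.066, -1, 0, 0],
    [-0.03, 0.41, -0.37, 0.066, -1, 0, 0],
    [-0.03, 0.41, -0.37, 0.066, -1, 0, 0],
    [0, 0, 0, 0, 0, 0, 0],
    [0, 0, 0, 0, 0, 0, 0]
  ]
}}

```text
time_s: 4.02
eef_pos: [527.7, 217.8, 172.8]
ee_rot: [0.258, -0.033, 0.966, 0.009]
force: [0.2, -0.5, 0.2]
grip_width: 0.501
```

```bash
cat >> h.py <<'E'
def toolR(s): return R.from_quat(np.roll(s['ee_rot'],-1)).as_matrix()
def targetR(yaw,tilt): # tilt about local y
    return (R.from_euler('z',yaw,degrees=True)*R.from_euler('y',tilt,degrees=True)*R.from_euler('y',180,degrees=True)).as_matrix()
def need(p,yaw,tilt):
    s=sensors.sense();dR=R.from_matrix(targetR(yaw,tilt)@toolR(s).T)
    print('t',round(s['time_s'],2),'pos',s['eef_pos'].round(1),'shift units',((np.array(p)-s['eef_pos'])/40).round(3),'turn units',(np.degrees(dR.as_rotvec())/6).round(3),'F',s['force'].round(1),'grip',round(s['grip_width'],3))
E
python3 - <<'E'
from h import *
need((588,219.4,73.1),3.8,-30)
s=sensors.sense();c=capture('wrist');save(c,'w4.png');np.save('w4.npy',dict(c=c,s=s),allow_pickle=True)
E
```

```text
t 4.02 pos [527.7 217.8 172.8] shift units [ 1.507  0.039 -2.493] turn units [-0.005 -0.016 -0.025] F [ 0.2 -0.5  0.2] grip 0.501
```

View pics/w4.png

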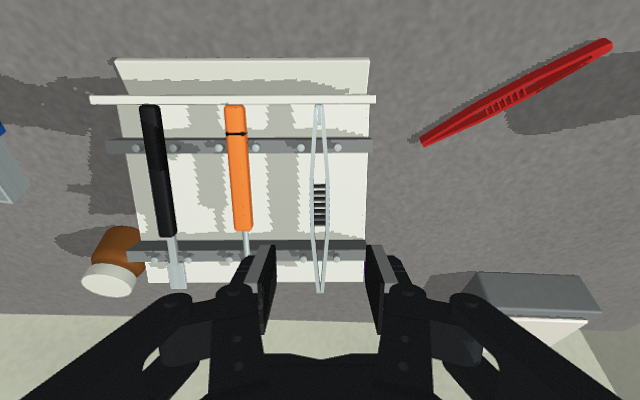

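w4 (tilted hover): the steel forceps with dark ribs at (320,204) lies vertical, centred between the fingers (about 272 and 370). It is the right one: the red one is at (515,95) and the purple one is out of frame.

```bash
python3 - <<'E'
from m import *
a=np.load('w4.npy',allow_pickle=True).item();c,s=a['c'],a['s']
m=cv2.inRange(cv2.cvtColor(c['pixels'],cv2.COLOR_RGB2HSV),(0,0,0),(180,255,60))
def rep(n,m):
    v,u=np.nonzero(m);P=pts(c,s)
    top=np.array([(u.min()+u.max())/2,v.min()]);bot=np.array([np.median(u),v.max()])
    T=toolR(s);q=(P[m]-s['eef_pos'])@T
    print(n,u.min(),u.max(),v.min(),v.max(),'world med',np.median(P[m],0).round(1),'tool y med',np.median(q[:,1]).round(1),'tool x range',np.percentile(q[:,0],[1,99]).round(1))
z=m*0;z[178:230,308:332]=m[178:230,308:332];rep('ribs',z>0)
rep('orange',comp(c,(5,180,100),(20,255,255),(210,95,270,240)));rep('black',comp(c,(0,0,0),(180,255,45),(130,100,185,242)))
E
```

```text
ribs 314 324 185 224 world med [578.7 219.6  89. ] tool y med -1.6 tool x range [-15.3  15.3]
orange 227 251 134 230 world med [560.3 159.8  83.3] tool y med -60.2 tool x range [-18.   53.1]
black 139 176 105 236 world med [556.  100.6  77. ] tool y med -118.9 tool x range [-22.9  72.7]
```

{"op": "play_rows", "data": {
  "deltas": [
    [0.2, 0.007, -0.333, 0, 0, -0.02, 0],
    [0.2, 0.007, -0.333, 0, 0, 0, 0],
    [0.2, 0.007, -0.333, 0, 0, 0, 0],
    [0.2, 0.007, -0.333, 0, 0, 0, 0],
    [0.2, 0.007, -0.333, 0, 0, 0, 0],
    [0.2, 0.007, -0.333, 0, 0, 0, 0]
  ]
}}

```text
time_s: 4.57
eef_pos: [579.5, 217.2, 94.1]
ee_rot: [0.26, -0.03, 0.965, 0.008]
force: [0.6, 0.2, 0.2]
grip_width: 0.5
```

{"op": "play_rows", "data": {
  "deltas": [
    [0.077, 0.002, -0.124, 0, 0, 0, 0],
    [0.077, 0.002, -0.124, 0, 0, 0, 0],
    [0.077, 0.002, -0.124, 0, 0, 0, 0],
    [0.077, 0.002, -0.124, 0, 0, 0, 0],
    [0, 0, 0, 0, 0, 0, 0],
    [0, 0, 0, 0, 0, 0, 0]
  ]
}}

```text
time_s: 5.07
eef_pos: [590.2, 217.6, 73.7]
ee_rot: [0.259, -0.03, 0.965, 0.008]
force: [-1.1, 0.3, -0.1]
grip_width: 0.498
```

{"op": "play_rows", "data": {
  "deltas": [
    [0, 0, 0, 0, 0, 0, -0.4],
    [0, 0, 0, 0, 0, 0, -1],
    [0, 0, 0, 0, 0, 0, -1],
    [0, 0, 0, 0, 0, 0, -1],
    [0, 0, 0, 0, 0, 0, -1],
    [0, 0, 0, 0, 0, 0, -1]
  ],
  "squeeze": 30
}}

```text
time_s: 5.57
eef_pos: [590.2, 217.7, 74.0]
ee_rot: [0.26, -0.03, 0.965, 0.009]
force: [-4.2, -0.2, 6.7]
grip_width: 0.169
```

```bash
python3 - <<'E'
from h import *
need((588,219.9,73.1),3.8,-30)
E
```

```text
t 5.57 pos [590.2 217.7  74. ] shift units [-0.055  0.055 -0.023] turn units [-0.009  0.016  0.036] F [-4.2 -0.2  6.7] grip 0.169
```

{"op": "play_rows", "data": {
  "deltas": [
    [-0.12, -0.008, 0.21, 0, 0, 0, -1],
    [-0.25, -0.016, 0.43, 0, 0, 0, -1],
    [-0.25, -0.016, 0.43, 0, 0, 0, -1],
    [-0.25, -0.016, 0.43, 0, 0, 0, -1],
    [-0.25, -0.016, 0.43, 0, 0, 0, -1],
    [-0.25, -0.016, 0.43, 0, 0, 0, -1]
  ]
}}

```text
time_s: 6.07
eef_pos: [534.3, 213.9, 168.9]
ee_rot: [0.259, -0.03, 0.965, 0.008]
force: [0.4, 0.1, -0.6]
grip_width: 0.167
```

{"op": "play_rows", "data": {
  "deltas": [
    [0.06, -0.9, 0, -0.06, 0.8, 0, -1],
    [0.06, -0.9, 0, -0.06, 0.8, 0, -1],
    [0.06, -0.9, 0, -0.06, 0.8, 0, -1],
    [0.06, -0.9, 0, -0.06, 0.8, 0, -1],
    [0.06, -0.9, 0, -0.06, 0.8, 0, -1],
    [0.06, -0.9, 0, -0.06, 0.8, 0, -1],
    [0.06, -0.9, 0, 0, 0.2, -0.8, -1],
    [0.06, -0.9, 0, 0, 0, -0.9, -1]
  ]
}}

```text
time_s: 6.73
eef_pos: [554.7, -75.7, 168.0]
ee_rot: [-0.001, 0.059, 0.998, -0.002]
force: [0.9, 0.7, -0.3]
grip_width: 0.17
```

```bash
python3 - <<'E'
from h import *
need((559.5,-128,120),-6.8,0)
E
```

```text
t 6.73 pos [554.7 -75.7 168. ] shift units [ 0.12  -1.308 -1.2  ] turn units [ 0.042 -0.022 -0.01 ] F [ 0.9  0.7 -0.3] grip 0.17
```

{"op": "play_rows", "data": {
  "deltas": [
    [0.03, -0.327, -0.2, 0.01, 0, 0, -1],
    [0.03, -0.327, -0.2, 0.01, 0, 0, -1],
    [0.03, -0.327, -0.2, 0.01, 0, 0, -1],
    [0.03, -0.327, -0.2, 0.01, 0, 0, -1],
    [0, 0, -0.2, 0, 0, 0, -1],
    [0, 0, -0.2, 0, 0, 0, -1],
    [0, 0, 0, 0, 0, 0, -1],
    [0, 0, 0, 0, 0, 0, -1]
  ]
}}

```text
time_s: 7.4
eef_pos: [559.2, -125.3, 119.5]
ee_rot: [-0.001, 0.056, 0.998, -0.0]
force: [0.1, 0.2, -0.1]
grip_width: 0.166
```

```bash
python3 - <<'E'
from h import *
need((559.5,-128,120),-6.8,0)
s=sensors.sense();c=capture('wrist');save(c,'w5.png');np.save('w5.npy',dict(c=c,s=s),allow_pickle=True)
E
```

```text
t 7.4 pos [ 559.2 -125.3  119.5] shift units [ 0.007 -0.069  0.012] turn units [ 0.001 -0.016 -0.055] F [ 0.1  0.2 -0.1] grip 0.166
```

View pics/w5.png

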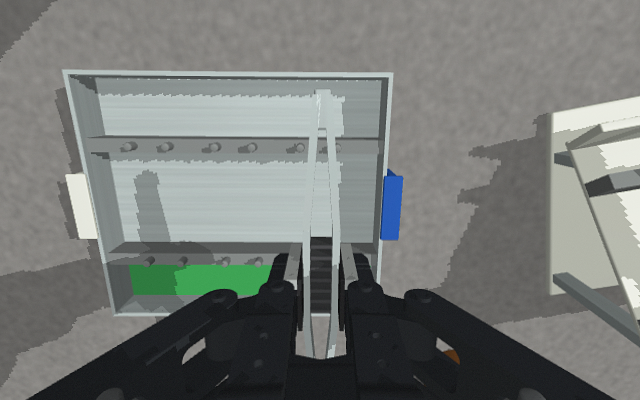

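w5: the forceps are held by the ribs (320,270), rear end at (322,92), over the tray's blue-clip side. Posts of that place's first bar are at (300,148) and (333,148).

```bash
cat >> m.py <<'E'
def held(c,s,roi,zc,band=25):
    """points within band of grasp height, in tool coords, by row"""
    P=pts(c,s);q=(P-s['eef_pos'])@toolR(s);x0,y0,x1,y1=roi
    for r in range(y0,y1,12):
        t=q[r,x0:x1];k=abs(t[:,2]-zc)<band;t=t[k]
        if len(t)>1: print(' row',r,'n',len(t),'tool x',np.median(t[:,0]).round(1),'y',t[:,1].min().round(1),t[:,1].max().round(1),'z',np.median(t[:,2]).round(1))
def posts(c,s,roi):
    x0,y0,x1,y1=roi;r=pts(c,s)[y0:y1,x0:x1];m=(r[...,2]>30)&(r[...,2]<38);k,l,st,ce=cv2.connectedComponentsWithStats(m.astype(np.uint8))
    for i in range(1,k):
        if st[i,4]>=8: print(' post',st[i,4],(ce[i]+[x0,y0]).round(),np.median(r[l==i],0).round(1))
E
python3 - <<'E'
from m import *
a=np.load('w5.npy',allow_pickle=True).item();c,s=a['c'],a['s']
held(c,s,(295,84,350,230),-20);posts(c,s,(100,135,350,160));posts(c,s,(115,250,270,270))
E
```

```text
row 96 n 21 tool x 75.9 y -3.6 3.3 z -22.9
 row 108 n 22 tool x 71.9 y -3.7 3.8 z -22.9
 row 120 n 23 tool x 67.8 y -4.0 3.8 z -23.0
 row 132 n 17 tool x 63.6 y -4.4 4.2 z -22.9
 row 144 n 17 tool x 59.3 y -4.8 4.6 z -22.8
 row 156 n 16 tool x 55.0 y -5.3 4.7 z -22.7
 row 168 n 16 tool x 50.5 y -5.7 5.1 z -22.8
 row 180 n 17 tool x 45.9 y -6.1 5.5 z -22.6
 row 192 n 16 tool x 41.3 y -6.6 5.5 z -22.9
 row 204 n 16 tool x 36.5 y -7.0 6.1 z -22.8
 row 216 n 16 tool x 31.7 y -7.5 6.5 z -22.8
 row 228 n 16 tool x 26.9 y -7.6 6.5 z -23.2
 post 70 [129. 146.] [ 498.7 -253.3   33.2]
 post 69 [166. 146.] [ 501.7 -228.1   33.2]
 post 66 [215. 146.] [ 505.7 -194.    33.2]
 post 59 [252. 148.] [ 509.3 -168.8   33.4]
 post 58 [300. 148.] [ 513.4 -135.5   33.4]
 post 39 [338. 148.] [ 516.3 -109.    33.8]
 post 59 [147. 262.] [ 587.6 -264.2   33.3]
 post 61 [181. 262.] [ 590.9 -239.1   33. ]
 post 53 [225. 263.] [ 595.1 -205.    33.3]
 post 54 [258. 263.] [ 598.2 -179.3   33.3]
```

{"op": "play_rows", "data": {
  "deltas": [
    [0.03, -0.034, -0.3, 0, 0, -0.025, -1],
    [0.03, -0.034, -0.4, 0, 0, -0.025, -1],
    [0, 0, -0.4, 0, 0, 0, -1],
    [0, 0, -0.4, 0, 0, 0, -1],
    [0, 0, -0.3, 0, 0, 0, -1],
    [0, 0, 0, 0, 0, 0, -1],
    [0, 0, 0, 0, 0, 0, -1]
  ]
}}

```text
time_s: 8.03
eef_pos: [561.8, -128.8, 47.7]
ee_rot: [-0.001, 0.06, 0.998, -0.0]
force: [-0.4, -0.8, 0.3]
grip_width: 0.167
```

```bash
python3 - <<'E'
from h import *
need((561.5,-128,14),-6.8,0)
E
```

```text
t 8.03 pos [ 561.8 -128.8   47.7] shift units [-0.006  0.02  -0.843] turn units [ 0.003 -0.013  0.005] F [-0.4 -0.8  0.3] grip 0.167
```

{"op": "play_rows", "data": {
  "deltas": [
    [0, 0.01, -0.2, 0, 0, 0, -1],
    [0, 0.01, -0.2, 0, 0, 0, -1],
    [0, 0, -0.15, 0, 0, 0, -1],
    [0, 0, -0.1, 0, 0, 0, -1],
    [0, 0, -0.05, 0, 0, 0, -1],
    [0, 0, -0.03, 0, 0, 0, -1],
    [0, 0, -0.03, 0, 0, 0, -1],
    [0, 0, 0, 0, 0, 0, -1]
  ]
}}

```text
time_s: 8.7
eef_pos: [561.8, -128.2, 17.5]
ee_rot: [-0.0, 0.06, 0.998, -0.0]
force: [-0.5, -1.0, -0.5]
grip_width: 0.17
```

{"op": "play_rows", "data": {
  "deltas": [
    [0, 0, -0.02, 0, 0, 0, -1],
    [0, 0, -0.02, 0, 0, 0, -1],
    [0, 0, 0, 0, 0, 0, -1]
  ]
}}

```text
time_s: 8.95
eef_pos: [561.8, -128.2, 15.9]
ee_rot: [-0.0, 0.06, 0.998, -0.0]
force: [0.0, 0.3, -0.4]
grip_width: 0.163
```

{"op": "play_rows", "data": {
  "deltas": [
    [0, 0, -0.02, 0, 0, 0, -1],
    [0, 0, -0.02, 0, 0, 0, -1],
    [0, 0, 0, 0, 0, 0, -1]
  ]
}}

```text
time_s: 9.2
eef_pos: [561.7, -128.2, 14.2]
ee_rot: [-0.0, 0.06, 0.998, -0.0]
force: [-0.3, -0.0, -1.0]
grip_width: 0.172
```

{"op": "play_rows", "data": {
  "deltas": [
    [0, 0, -0.015, 0, 0, 0, -1],
    [0, 0, -0.015, 0, 0, 0, -1],
    [0, 0, 0, 0, 0, 0, -1]
  ]
}}

```text
time_s: 9.45
eef_pos: [561.7, -128.2, 13.0]
ee_rot: [-0.0, 0.06, 0.998, -0.0]
force: [0.4, 0.0, -0.7]
grip_width: 0.173
```

{"op": "play_rows", "data": {
  "deltas": [
    [0, 0, -0.015, 0, 0, 0, -1],
    [0, 0, -0.015, 0, 0, 0, -1],
    [0, 0, 0, 0, 0, 0, -1]
  ]
}}

```text
time_s: 9.7
eef_pos: [561.8, -128.2, 12.0]
ee_rot: [-0.0, 0.06, 0.998, -0.0]
force: [-0.5, -0.5, -0.6]
grip_width: 0.171
```

{"op": "play_rows", "data": {
  "deltas": [
    [0, 0, -0.015, 0, 0, 0, -1],
    [0, 0, -0.01, 0, 0, 0, -1],
    [0, 0, 0, 0, 0, 0, -1]
  ]
}}

```text
time_s: 9.95
eef_pos: [561.9, -128.2, 11.9]
ee_rot: [-0.0, 0.06, 0.998, -0.0]
force: [-4.1, 1.5, 9.8]
grip_width: 0.166
```

{"op": "play_rows", "data": {
  "deltas": [
    [0, 0, 0, 0, 0, 0, -0.4],
    [0, 0, 0, 0, 0, 0, -0.2],
    [0, 0, 0, 0, 0, 0, 0],
    [0, 0, 0, 0, 0, 0, 0],
    [0, 0, 0.3, 0, 0, 0, 0],
    [0, 0, 0.6, 0, 0, 0, 0],
    [0, 0, 0.9, 0, 0, 0, 0],
    [0, 0, 0.9, 0, 0, 0, 0]
  ]
}}

```text
time_s: 10.62
eef_pos: [561.3, -128.0, 120.6]
ee_rot: [-0.001, 0.06, 0.998, -0.0]
force: [-0.6, -0.2, 0.5]
grip_width: 0.499
```

```bash
python3 - <<'E'
from m import *
need((525,155,172),3.8,-30)
s=sensors.sense();c=capture('wrist');save(c,'w6.png');np.save('w6.npy',dict(c=c,s=s),allow_pickle=True)
P=pts(c,s);v,u=np.nonzero((P[...,2]>31)&(P[...,2]<45)&(abs(P[...,0]-510)<40)&(P[...,1]>-150)&(P[...,1]<-100))
print(len(v),np.c_[u,v].min(0) if len(v) else 0)
held(c,s,(280,40,360,200),-(s['eef_pos'][2]-35),6)
E
```

```text
t 10.62 pos [ 561.3 -128.   120.6] shift units [-0.907  7.074  1.285] turn units [-0.13  -5.024  1.734] F [-0.6 -0.2  0.5] grip 0.499
1077 [299  98]
```

View pics/w6.png

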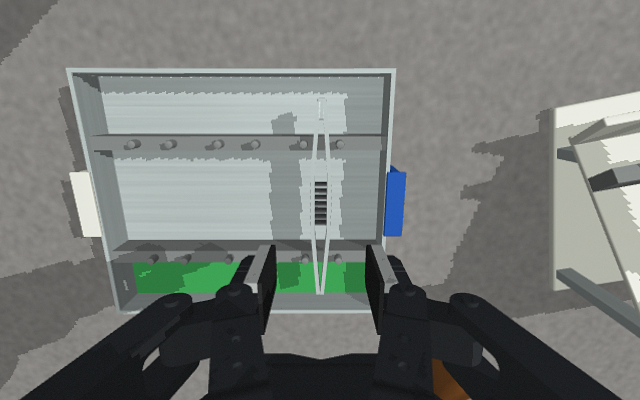

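w6 shows the forceps lying between their posts in the blue-clip place: ribs (320,203), tip (320,290) over the green pad. Now the probe.

{"op": "play_rows", "data": {
  "deltas": [
    [-0.1, 0.5, 0.6, 0, 0, 0.88, 0],
    [-0.1, 0.5, 0.6, 0, 0, 0.88, 0],
    [-0.1, 0.9, 0.01, 0.053, -0.8, 0, 0],
    [-0.1, 0.9, 0.01, 0.053, -0.8, 0, 0],
    [-0.1, 0.9, 0.01, 0.053, -0.8, 0, 0],
    [-0.1, 0.9, 0.01, 0.053, -0.8, 0, 0],
    [-0.1, 0.9, 0.01, 0.053, -0.8, 0, 0],
    [-0.1, 0.9, 0.01, 0.053, -0.8, 0, 0]
  ]
}}

```text
time_s: 11.33
eef_pos: [529.4, 129.4, 170.7]
ee_rot: [0.252, -0.031, 0.967, 0.009]
force: [1.0, -0.1, 0.1]
grip_width: 0.507
```

{"op": "play_rows", "data": {
  "deltas": [
    [-0.02, 0.4, 0, 0.01, -0.2, 0, 0],
    [-0.02, 0.35, 0, 0, 0, 0, 0],
    [0, 0, 0, 0, 0, 0, 0],
    [0, 0, 0, 0, 0, 0, 0]
  ]
}}

```text
time_s: 11.67
eef_pos: [528.2, 158.1, 169.9]
ee_rot: [0.259, -0.032, 0.965, 0.008]
force: [0.0, 0.3, 0.1]
grip_width: 0.499
```

```bash
cat > look.py <<'E'
from m import *
def look(n,target,yaw,tilt):
    need(target,yaw,tilt)
    s=sensors.sense();c=capture('wrist');save(c,n+'.png');P=pts(c,s);T=toolR(s);q=(P-s['eef_pos'])@T
    for nm,lo,hi in(('orange',(5,180,100),(20,255,255)),('black',(0,0,0),(180,255,45))):
        m=comp(c,lo,hi,(0,60,640,242));v,u=np.nonzero(m);t=q[m];k=abs(t[:,2]-np.median(t[:,2]))<6;t=t[k]
        f=np.polyfit(t[:,0],t[:,1],1);print(nm,m.sum(),u.min(),u.max(),v.min(),v.max(),'tool y med',np.median(t[:,1]).round(1),'skew',f[0].round(3),'x',np.percentile(t[:,0],[1,99]).round(1),'z',np.median(t[:,2]).round(1))
E
python3 - <<'E'
from look import *
look('w7',(527.5,157.5,170),3.8,-30)
E
```

```text
t 11.67 pos [528.2 158.1 169.9] shift units [-0.018 -0.016  0.002] turn units [0.003 0.011 0.003] F [0.  0.3 0.1] grip 0.499
orange 1660 309 328 141 235 tool y med -1.6 skew -0.007 x [-22.   48.5] z 90.9
black 2149 225 251 112 241 tool y med -60.6 skew -0.007 x [-26.9  68.3] z 91.3
```

{"op": "play_rows", "data": {
  "deltas": [
    [0.18, 0.006, -0.333, 0, 0, 0, 0],
    [0.18, 0.006, -0.333, 0, 0, 0, 0],
    [0.18, 0.006, -0.333, 0, 0, 0, 0],
    [0.18, 0.006, -0.333, 0, 0, 0, 0],
    [0.18, 0.006, -0.333, 0, 0, 0, 0],
    [0.18, 0.006, -0.333, 0, 0, 0, 0]
  ]
}}

```text
time_s: 12.22
eef_pos: [572.2, 157.8, 88.9]
ee_rot: [0.259, -0.03, 0.965, 0.008]
force: [1.0, 0.5, -0.1]
grip_width: 0.501
```

{"op": "play_rows", "data": {
  "deltas": [
    [0.07, 0.0035, -0.125, 0, 0, 0, 0],
    [0.07, 0.0035, -0.125, 0, 0, 0, 0],
    [0.07, 0.0035, -0.125, 0, 0, 0, 0],
    [0.07, 0.0035, -0.125, 0, 0, 0, 0],
    [0, 0, 0, 0, 0, 0, 0],
    [0, 0, 0, 0, 0, 0, 0]
  ]
}}

```text
time_s: 12.72
eef_pos: [582.6, 159.8, 69.5]
ee_rot: [0.259, -0.031, 0.965, 0.008]
force: [0.5, 0.3, -0.3]
grip_width: 0.5
```

{"op": "play_rows", "data": {
  "deltas": [
    [0, 0, 0, 0, 0, 0, -0.4],
    [0, 0, 0, 0, 0, 0, -1],
    [0, 0, 0, 0, 0, 0, -1],
    [0, 0, 0, 0, 0, 0, -1],
    [0, 0, 0, 0, 0, 0, -1],
    [0, 0, 0, 0, 0, 0, -1]
  ]
}}

```text
time_s: 13.22
eef_pos: [582.6, 159.9, 69.9]
ee_rot: [0.259, -0.031, 0.965, 0.008]
force: [-4.6, -0.1, 5.0]
grip_width: 0.16
```

{"op": "play_rows", "data": {
  "deltas": [
    [-0.12, -0.008, 0.21, 0, 0, 0, -1],
    [-0.25, -0.016, 0.43, 0, 0, 0, -1],
    [-0.25, -0.016, 0.43, 0, 0, 0, -1],
    [-0.25, -0.016, 0.43, 0, 0, 0, -1],
    [-0.25, -0.016, 0.43, 0, 0, 0, -1],
    [-0.25, -0.016, 0.43, 0, 0, 0, -1]
  ]
}}

```text
time_s: 13.72
eef_pos: [526.7, 156.3, 164.8]
ee_rot: [0.259, -0.031, 0.965, 0.008]
force: [-0.8, 0.5, -0.4]
grip_width: 0.158
```

{"op": "play_rows", "data": {
  "deltas": [
    [0.06, -0.9, 0, -0.06, 0.8, 0, -1],
    [0.06, -0.9, 0, -0.06, 0.8, 0, -1],
    [0.06, -0.9, 0, -0.06, 0.8, 0, -1],
    [0.06, -0.9, 0, -0.06, 0.8, 0, -1],
    [0.06, -0.9, 0, -0.06, 0.8, 0, -1],
    [0.06, -0.9, 0, -0.06, 0.8, 0, -1],
    [0.06, -0.9, 0, 0, 0.2, -0.8, -1],
    [0.06, -0.9, 0, 0, 0, -0.95, -1]
  ]
}}

```text
time_s: 14.38
eef_pos: [547.1, -133.4, 163.9]
ee_rot: [-0.001, 0.06, 0.998, -0.002]
force: [0.3, -0.2, -0.6]
grip_width: 0.157
```

{"op": "play_rows", "data": {
  "deltas": [
    [0.02, -0.35, -0.2, 0.01, 0, 0, -1],
    [0.02, -0.35, -0.2, 0.01, 0, 0, -1],
    [0.02, -0.35, -0.2, 0.01, 0, 0, -1],
    [0.02, -0.35, -0.2, 0.01, 0, 0, -1],
    [0, 0, -0.2, 0, 0, 0, -1],
    [0, 0, -0.1, 0, 0, 0, -1],
    [0, 0, 0, 0, 0, 0, -1],
    [0, 0, 0, 0, 0, 0, -1]
  ]
}}

```text
time_s: 15.05
eef_pos: [550.2, -186.8, 119.8]
ee_rot: [-0.001, 0.058, 0.998, -0.0]
force: [0.4, 0.2, -0.4]
grip_width: 0.156
```

```bash
python3 - <<'E'
from look import *
need((547.5,-186.8,120),-6.8,0)
s=sensors.sense();c=capture('wrist');save(c,'w8.png')
held(c,s,(290,70,360,242),-22,8);posts(c,s,(60,125,400,170))
E
```

```text
t 15.05 pos [ 550.2 -186.8  119.8] shift units [-0.069 -0.     0.005] turn units [ 0.    -0.017 -0.027] F [ 0.4  0.2 -0.4] grip 0.156
 row 130 n 36 tool x 64.2 y -7.2 5.7 z -21.7
 row 142 n 38 tool x 60.0 y -7.6 6.2 z -22.2
 row 154 n 37 tool x 55.6 y -7.2 6.2 z -22.0
 row 166 n 36 tool x 51.1 y -7.3 6.0 z -22.0
 row 178 n 37 tool x 46.6 y -7.8 6.4 z -22.2
 row 190 n 36 tool x 42.0 y -7.6 6.2 z -22.3
 row 202 n 36 tool x 37.1 y -7.5 6.2 z -22.0
 row 214 n 34 tool x 32.2 y -6.7 6.3 z -21.9
 row 226 n 34 tool x 27.3 y -7.3 6.0 z -22.1
 row 238 n 34 tool x 22.2 y -7.4 6.0 z -22.1
 post 104 [398. 157.] [ 519.4 -129.    34. ]
 post 70 [218. 149.] [ 498.9 -253.7   33.2]
 post 60 [255. 150.] [ 502.2 -228.4   33.5]
 post 26 [301. 150.] [ 506.2 -196.2   33.5]
 post 27 [341. 150.] [ 509.1 -168.1   33.5]
 post 58 [387. 150.] [ 513.2 -136.1   33.6]
```

View pics/w8.png

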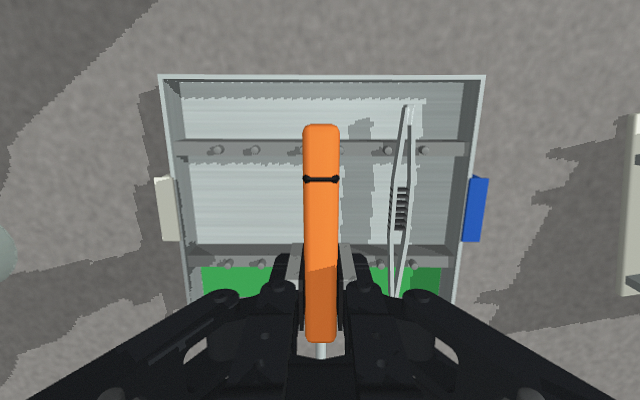

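w8: probe held level, handle rear at (321,124), over the middle place (posts (301,150), (341,150)). The forceps still lie properly at (402,205).

{"op": "play_rows", "data": {
  "deltas": [
    [-0.08, 0.008, -0.3, 0, 0, -0.025, -1],
    [-0.075, 0.007, -0.4, 0, 0, 0, -1],
    [0, 0, -0.4, 0, 0, 0, -1],
    [0, 0, -0.4, 0, 0, 0, -1],
    [0, 0, -0.3, 0, 0, 0, -1],
    [0, 0, -0.2, 0, 0, 0, -1],
    [0, 0, 0, 0, 0, 0, -1],
    [0, 0, 0, 0, 0, 0, -1]
  ]
}}

```text
time_s: 15.77
eef_pos: [544.3, -187.1, 40.2]
ee_rot: [-0.001, 0.06, 0.998, -0.0]
force: [0.6, 0.2, -0.1]
grip_width: 0.157
```

```bash
python3 - <<'E'
from h import *
need((544,-186.2,18),-6.8,0)
E
```

```text
t 15.77 pos [ 544.3 -187.1   40.2] shift units [-0.006  0.022 -0.554] turn units [ 0.005 -0.011  0.007] F [ 0.6  0.2 -0.1] grip 0.157
```

{"op": "play_rows", "data": {
  "deltas": [
    [0, 0.02, -0.2, 0, 0, 0, -1],
    [0, 0, -0.15, 0, 0, 0, -1],
    [0, 0, -0.1, 0, 0, 0, -1],
    [0, 0, -0.05, 0, 0, 0, -1],
    [0, 0, -0.03, 0, 0, 0, -1],
    [0, 0, -0.02, 0, 0, 0, -1],
    [0, 0, 0, 0, 0, 0, -1]
  ]
}}

```text
time_s: 16.35
eef_pos: [544.0, -186.3, 17.8]
ee_rot: [-0.001, 0.06, 0.998, -0.0]
force: [-0.1, -0.3, -1.0]
grip_width: 0.154
```

{"op": "play_rows", "data": {
  "deltas": [
    [0, 0, -0.02, 0, 0, 0, -1],
    [0, 0, -0.02, 0, 0, 0, -1],
    [0, 0, 0, 0, 0, 0, -1]
  ]
}}

```text
time_s: 16.6
eef_pos: [544.0, -186.3, 16.2]
ee_rot: [-0.001, 0.06, 0.998, -0.0]
force: [0.3, 0.5, -0.1]
grip_width: 0.157
```

{"op": "play_rows", "data": {
  "deltas": [
    [0, 0, -0.015, 0, 0, 0, -1],
    [0, 0, -0.01, 0, 0, 0, -1],
    [0, 0, 0, 0, 0, 0, -1]
  ]
}}

```text
time_s: 16.85
eef_pos: [543.9, -186.3, 15.1]
ee_rot: [-0.001, 0.06, 0.998, -0.0]
force: [-1.0, -0.5, -0.2]
grip_width: 0.159
```

{"op": "play_rows", "data": {
  "deltas": [
    [0, 0, -0.01, 0, 0, 0, -1],
    [0, 0, -0.01, 0, 0, 0, -1],
    [0, 0, 0, 0, 0, 0, -1]
  ]
}}

```text
time_s: 17.1
eef_pos: [544.0, -186.3, 14.4]
ee_rot: [-0.001, 0.06, 0.998, -0.0]
force: [0.1, -0.7, -0.7]
grip_width: 0.159
```

{"op": "play_rows", "data": {
  "deltas": [
    [0, 0, -0.01, 0, 0, 0, -1],
    [0, 0, -0.01, 0, 0, 0, -1],
    [0, 0, 0, 0, 0, 0, -1]
  ]
}}

```text
time_s: 17.35
eef_pos: [544.0, -186.3, 14.3]
ee_rot: [-0.001, 0.06, 0.998, -0.0]
force: [-2.3, 1.1, 5.6]
grip_width: 0.155
```

{"op": "play_rows", "data": {
  "deltas": [
    [0, 0, 0, 0, 0, 0, -0.4],
    [0, 0, 0, 0, 0, 0, -0.2],
    [0, 0, 0, 0, 0, 0, 0],
    [0, 0, 0, 0, 0, 0, 0],
    [0, 0, 0.3, 0, 0, 0, 0],
    [0, 0, 0.6, 0, 0, 0, 0],
    [0, 0, 0.9, 0, 0, 0, 0],
    [0, 0, 0.9, 0, 0, 0, 0]
  ]
}}

```text
time_s: 18.02
eef_pos: [543.5, -186.0, 123.3]
ee_rot: [-0.001, 0.06, 0.998, 0.0]
force: [0.3, -0.3, -0.2]
grip_width: 0.499
```

```bash
python3 - <<'E'
from look import *
s=sensors.sense();c=capture('wrist');save(c,'w9.png');P=pts(c,s);print(s['eef_pos'])
m=comp(c,(5,180,100),(20,255,255),(250,60,400,300));q=P[m];q=q[q[:,2]>34]
f=np.polyfit(q[:,0],q[:,1],1);print('probe top z',np.percentile(q[:,2],[5,50,95]).round(1),'x',q[:,0].min().round(1),q[:,0].max().round(1),'y@552',np.polyval(f,552).round(1),'yaw',np.degrees(f[0]).round(1),'zslope',np.polyfit(q[:,0],q[:,2],1)[0].round(3))
E
```

```text
[ 543.51032884 -186.04191569  123.27255233]
probe top z [35.2 36.6 37.8] x 471.6 571.0 y@552 -188.0 yaw -6.8 zslope -0.169
```

{"op": "play_rows", "data": {
  "deltas": [
    [-0.03, 0.5, 0.6, 0, 0, 0.88, 0],
    [-0.03, 0.5, 0.6, 0, 0, 0.88, 0],
    [-0.04, 0.9, 0.01, 0.053, -0.8, 0, 0],
    [-0.04, 0.9, 0.01, 0.053, -0.8, 0, 0],
    [-0.04, 0.9, 0.01, 0.053, -0.8, 0, 0],
    [-0.04, 0.9, 0.01, 0.053, -0.8, 0, 0],
    [-0.04, 0.9, 0.01, 0.053, -0.8, 0, 0],
    [-0.04, 0.9, 0.01, 0.053, -0.8, 0, 0]
  ]
}}

```text
time_s: 18.73
eef_pos: [531.7, 71.1, 173.4]
ee_rot: [0.251, -0.031, 0.967, 0.008]
force: [0.9, 0.1, -0.8]
grip_width: 0.501
```

{"op": "play_rows", "data": {
  "deltas": [
    [-0.01, 0.38, 0, 0.01, -0.2, 0, 0],
    [-0.01, 0.35, 0, 0, 0, 0, 0],
    [0, 0, 0, 0, 0, 0, 0],
    [0, 0, 0, 0, 0, 0, 0]
  ]
}}

```text
time_s: 19.07
eef_pos: [531.3, 99.2, 172.7]
ee_rot: [0.259, -0.032, 0.965, 0.008]
force: [0.8, -0.4, 0.5]
grip_width: 0.5
```

```bash
python3 - <<'E'
from look import *
s=sensors.sense();c=capture('wrist');save(c,'w10.png');q=(pts(c,s)-s['eef_pos'])@toolR(s);need((532,98,170),3.8,-30)
m=comp(c,(0,0,0),(180,255,45),(270,60,360,242));v,u=np.nonzero(m);t=q[m];t=t[abs(t[:,2]-np.median(t[:,2]))<6]
print(m.sum(),u.min(),u.max(),v.min(),v.max(),'y',np.median(t[:,1]).round(1),'skew',np.polyfit(t[:,0],t[:,1],1)[0].round(3),'x',np.percentile(t[:,0],[1,99]).round(1),'z',np.median(t[:,2]).round(1))
E
```

```text
t 19.12 pos [531.4  98.6 172.5] shift units [ 0.014 -0.015 -0.063] turn units [0.002 0.003 0.014] F [-0.   0.8 -0.8] grip 0.498
1897 309 325 111 239 y -3.0 skew -0.006 x [-26.4  69. ] z 93.9
```

View pics/w10.png

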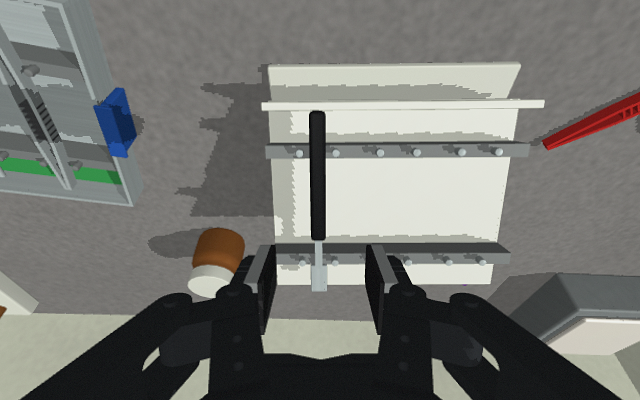

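w10: spatula alone in the rack, handle (317,175), blade (319,280), nearly centred between the fingers. Jar at (215,262), clear.

{"op": "play_rows", "data": {
  "deltas": [
    [0.2, 0.004, -0.333, 0, 0, 0, 0],
    [0.2, 0.004, -0.333, 0, 0, 0, 0],
    [0.2, 0.004, -0.333, 0, 0, 0, 0],
    [0.2, 0.004, -0.333, 0, 0, 0, 0],
    [0.2, 0.004, -0.333, 0, 0, 0, 0],
    [0.2, 0.004, -0.333, 0, 0, 0, 0]
  ]
}}

```text
time_s: 19.62
eef_pos: [580.0, 98.5, 91.6]
ee_rot: [0.259, -0.03, 0.965, 0.008]
force: [0.1, -0.2, -0.2]
grip_width: 0.499
```

{"op": "play_rows", "data": {
  "deltas": [
    [0.071, 0.001, -0.13, 0, 0, 0, 0],
    [0.071, 0.001, -0.13, 0, 0, 0, 0],
    [0.071, 0.001, -0.13, 0, 0, 0, 0],
    [0.071, 0.001, -0.13, 0, 0, 0, 0],
    [0, 0, 0, 0, 0, 0, 0],
    [0, 0, 0, 0, 0, 0, 0]
  ]
}}

```text
time_s: 20.12
eef_pos: [590.6, 100.0, 71.4]
ee_rot: [0.259, -0.031, 0.965, 0.008]
force: [-0.1, -0.3, 0.5]
grip_width: 0.497
```

{"op": "play_rows", "data": {
  "deltas": [
    [0, 0, 0, 0, 0, 0, -0.4],
    [0, 0, 0, 0, 0, 0, -1],
    [0, 0, 0, 0, 0, 0, -1],
    [0, 0, 0, 0, 0, 0, -1],
    [0, 0, 0, 0, 0, 0, -1],
    [0, 0, 0, 0, 0, 0, -1]
  ]
}}

```text
time_s: 20.62
eef_pos: [590.6, 100.1, 71.8]
ee_rot: [0.259, -0.031, 0.965, 0.008]
force: [-4.4, 0.4, 5.5]
grip_width: 0.134
```

{"op": "play_rows", "data": {
  "deltas": [
    [-0.12, -0.008, 0.21, 0, 0, 0, -1],
    [-0.25, -0.016, 0.43, 0, 0, 0, -1],
    [-0.25, -0.016, 0.43, 0, 0, 0, -1],
    [-0.25, -0.016, 0.43, 0, 0, 0, -1],
    [-0.25, -0.016, 0.43, 0, 0, 0, -1],
    [-0.25, -0.016, 0.43, 0, 0, 0, -1]
  ]
}}

```text
time_s: 21.12
eef_pos: [534.6, 96.5, 166.6]
ee_rot: [0.258, -0.031, 0.966, 0.008]
force: [-0.4, -0.4, -0.1]
grip_width: 0.132
```

{"op": "play_rows", "data": {
  "deltas": [
    [0.03, -0.9, 0, -0.06, 0.8, 0, -1],
    [0.03, -0.9, 0, -0.06, 0.8, 0, -1],
    [0.03, -0.9, 0, -0.06, 0.8, 0, -1],
    [0.03, -0.9, 0, -0.06, 0.8, 0, -1],
    [0.03, -0.9, 0, -0.06, 0.8, 0, -1],
    [0.03, -0.9, 0, -0.06, 0.8, 0, -1],
    [0.03, -0.9, 0, 0, 0.2, -0.8, -1],
    [0.03, -0.9, 0, 0, 0, -0.95, -1]
  ]
}}

```text
time_s: 21.78
eef_pos: [545.3, -193.1, 165.7]
ee_rot: [-0.002, 0.06, 0.998, -0.002]
force: [0.8, -0.4, -0.3]
grip_width: 0.13
```

{"op": "play_rows", "data": {
  "deltas": [
    [0, -0.34, -0.2, 0.01, 0, 0, -1],
    [0, -0.34, -0.2, 0.01, 0, 0, -1],
    [0, -0.34, -0.2, 0.01, 0, 0, -1],
    [0, -0.34, -0.2, 0.01, 0, 0, -1],
    [0, 0, -0.2, 0, 0, 0, -1],
    [0, 0, -0.15, 0, 0, 0, -1],
    [0, 0, 0, 0, 0, 0, -1],
    [0, 0, 0, 0, 0, 0, -1]
  ]
}}

```text
time_s: 22.45
eef_pos: [545.4, -244.9, 119.5]
ee_rot: [-0.001, 0.058, 0.998, 0.0]
force: [1.3, -1.0, 0.2]
grip_width: 0.129
```

```bash
python3 - <<'E'
from look import *
need((542,-246.2,120),-6.8,0)
s=sensors.sense();c=capture('wrist');save(c,'w11.png')
held(c,s,(290,70,360,242),-22,8);posts(c,s,(60,125,500,170))
E
```

```text
t 22.45 pos [ 545.4 -244.9  119.5] shift units [-0.085 -0.032  0.012] turn units [-0.004 -0.026 -0.025] F [ 1.3 -1.   0.2] grip 0.129
 row 118 n 29 tool x 68.4 y -6.0 4.6 z -21.8
 row 130 n 32 tool x 64.3 y -6.4 5.0 z -22.5
 row 142 n 32 tool x 60.0 y -6.4 5.1 z -22.1
 row 154 n 32 tool x 55.6 y -6.5 5.1 z -22.1
 row 166 n 31 tool x 51.2 y -6.1 5.2 z -22.3
 row 178 n 32 tool x 46.6 y -6.7 5.3 z -22.0
 row 190 n 30 tool x 41.9 y -6.3 4.9 z -22.2
 row 202 n 30 tool x 37.2 y -6.3 5.0 z -22.2
 row 214 n 30 tool x 32.4 y -6.4 5.0 z -22.6
 row 226 n 30 tool x 27.3 y -6.5 5.1 z -22.2
 row 238 n 30 tool x 22.3 y -6.6 5.2 z -22.3
 post 934 [403. 147.] [ 506.4 -183.7   36.4]
 post 343 [484. 147.] [ 513.6 -127.4   34.2]
 post 308 [496. 148.] [ 515.9 -119.5   34.1]
 post 58 [300. 148.] [ 499.3 -254.5   33.5]
 post 33 [339. 148.] [ 502.4 -227.9   33.5]
 post 59 [385. 148.] [ 506.1 -195.7   33.5]
 post 64 [422. 147.] [ 508.6 -170.    33.1]
 post 76 [471. 147.] [ 512.7 -136.4   33.3]
```

View pics/w11.png

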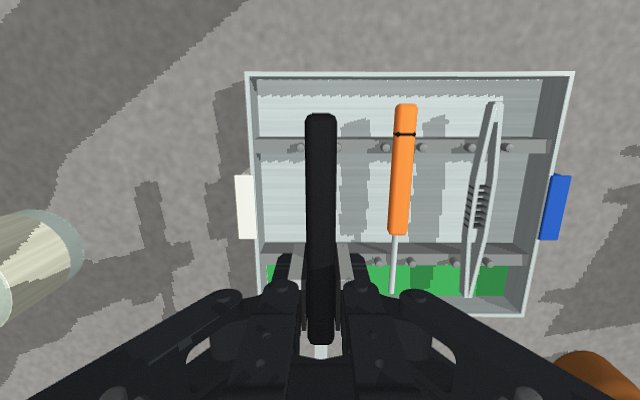

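w11: the spatula is held level, handle rear at (320,113), over the white-clip place (posts (300,148), (339,148)). Probe (400,170) and forceps (482,200) are both in place, tips over the green.

{"op": "play_rows", "data": {
  "deltas": [
    [-0.07, -0.01, -0.3, 0, 0, -0.025, -1],
    [-0.06, -0.01, -0.4, 0, 0, 0, -1],
    [0, 0, -0.4, 0, 0, 0, -1],
    [0, 0, -0.4, 0, 0, 0, -1],
    [0, 0, -0.3, 0, 0, 0, -1],
    [0, 0, -0.2, 0, 0, 0, -1],
    [0, 0, 0, 0, 0, 0, -1],
    [0, 0, 0, 0, 0, 0, -1]
  ]
}}

```text
time_s: 23.17
eef_pos: [540.4, -246.7, 40.1]
ee_rot: [-0.001, 0.06, 0.998, -0.0]
force: [0.1, 0.4, -1.4]
grip_width: 0.136
```

```bash
python3 - <<'E'
from h import *
need((540.2,-245.9,18),-6.8,0)
E
```

```text
t 23.17 pos [ 540.4 -246.7   40.1] shift units [-0.005  0.02  -0.552] turn units [ 0.003 -0.018  0.01 ] F [ 0.1  0.4 -1.4] grip 0.136
```

{"op": "play_rows", "data": {
  "deltas": [
    [0, 0.02, -0.2, 0, 0, 0, -1],
    [0, 0, -0.15, 0, 0, 0, -1],
    [0, 0, -0.1, 0, 0, 0, -1],
    [0, 0, -0.05, 0, 0, 0, -1],
    [0, 0, -0.03, 0, 0, 0, -1],
    [0, 0, -0.02, 0, 0, 0, -1],
    [0, 0, 0, 0, 0, 0, -1]
  ]
}}

```text
time_s: 23.75
eef_pos: [540.2, -246.0, 17.7]
ee_rot: [-0.001, 0.06, 0.998, -0.0]
force: [-0.4, -0.8, -1.3]
grip_width: 0.13
```

{"op": "play_rows", "data": {
  "deltas": [
    [0, 0, -0.02, 0, 0, 0, -1],
    [0, 0, -0.015, 0, 0, 0, -1],
    [0, 0, -0.01, 0, 0, 0, -1],
    [0, 0, 0, 0, 0, 0, -1]
  ]
}}

```text
time_s: 24.08
eef_pos: [540.1, -245.9, 15.9]
ee_rot: [-0.001, 0.06, 0.998, -0.0]
force: [0.7, 0.1, -0.4]
grip_width: 0.134
```

{"op": "play_rows", "data": {
  "deltas": [
    [0, 0, -0.015, 0, 0, 0, -1],
    [0, 0, -0.01, 0, 0, 0, -1],
    [0, 0, 0, 0, 0, 0, -1]
  ]
}}

```text
time_s: 24.33
eef_pos: [540.1, -245.8, 14.8]
ee_rot: [-0.001, 0.06, 0.998, -0.0]
force: [0.2, -0.0, -0.3]
grip_width: 0.135
```

{"op": "play_rows", "data": {
  "deltas": [
    [0, 0, -0.01, 0, 0, 0, -1],
    [0, 0, -0.01, 0, 0, 0, -1],
    [0, 0, 0, 0, 0, 0, -1]
  ]
}}

```text
time_s: 24.58
eef_pos: [540.2, -245.9, 14.2]
ee_rot: [-0.001, 0.06, 0.998, -0.0]
force: [-0.4, 0.5, 0.4]
grip_width: 0.13
```

{"op": "play_rows", "data": {
  "deltas": [
    [0, 0, -0.01, 0, 0, 0, -1],
    [0, 0, -0.005, 0, 0, 0, -1],
    [0, 0, 0, 0, 0, 0, -1]
  ]
}}

```text
time_s: 24.83
eef_pos: [540.2, -245.9, 14.1]
ee_rot: [-0.001, 0.06, 0.998, -0.0]
force: [-3.0, 1.3, 6.4]
grip_width: 0.131
```

Contact at 6 N. I release, rise and back off for a final check.

{"op": "play_rows", "data": {
  "deltas": [
    [0, 0, 0, 0, 0, 0, -0.4],
    [0, 0, 0, 0, 0, 0, -0.2],
    [0, 0, 0, 0, 0, 0, 0],
    [0, 0, 0, 0, 0, 0, 0],
    [0, 0, 0.3, 0, 0, 0, 0],
    [0, 0, 0.6, 0, 0, 0, 0],
    [0, 0, 0.9, 0, 0, 0, 0],
    [0, 0, 0.9, 0, 0, 0, 0]
  ]
}}

```text
time_s: 25.5
eef_pos: [539.7, -245.6, 123.2]
ee_rot: [-0.002, 0.06, 0.998, 0.0]
force: [0.8, -1.1, 0.5]
grip_width: 0.499
```

{"op": "play_rows", "data": {
  "deltas": [
    [-0.1, 0.4, 0.7, 0, 0, 0, 0],
    [-0.1, 0.4, 0.7, 0, 0, 0, 0],
    [-0.1, 0.4, 0.7, 0, 0, 0, 0],
    [-0.1, 0.3, 0.6, 0, 0, 0, 0],
    [0, 0, 0, 0, 0, 0, 0],
    [0, 0, 0, 0, 0, 0, 0]
  ]
}}

```text
time_s: 26.0
eef_pos: [524.4, -185.7, 231.4]
ee_rot: [0.0, 0.06, 0.998, -0.001]
force: [-0.3, -0.5, -1.7]
grip_width: 0.503
```

```bash
python3 - <<'E'
from look import *
s=sensors.sense();c=capture('wrist');save(c,'w12.png');P=pts(c,s);print(s['time_s'],s['eef_pos'],s['force'])
y=np.radians(-6.8);A=np.array([[np.cos(y),np.sin(y)],[-np.sin(y),np.cos(y)]])
L=np.dstack([(P[...,:2]-[552.4,-187.4])@A.T,P[...,2:]])
for n,y0 in(('forceps',60),('probe',0),('spatula',-60)):
    k=(abs(L[...,1]-y0)<6.5)&(abs(L[...,0])<85)
    for x0,x1 in((-76,-56),(-38,-12),(-10,10),(52,76)):
        q=L[k&(L[...,0]>x0)&(L[...,0]<x1)&(L[...,2]>26)]
        if len(q): print(n,(x0,x1),len(q),'x',q[:,0].min().round(1),q[:,0].max().round(1),'y',np.median(q[:,1]).round(1),'z',np.percentile(q[:,2],[50,95]).round(1))
c=capture('scene');a=np.load('scene0.npy',allow_pickle=True).item()['c']
d=np.abs(c['pixels'].astype(int)-a['pixels']).sum(2)
for n,(x,yy) in dict(bottle=(256,115),jar=(279,224),beaker=(466,302)).items(): print(n,'changed px',(d[yy-22:yy+22,x-18:x+18]>60).sum())
E
```

```text
26.0 [ 524.41033651 -185.65548827  231.40995366] [-0.32328651 -0.47982311 -1.66246256]
forceps (-76, -56) 170 x -75.5 -56.0 y 58.8 z [34.6 35.9]
forceps (-38, -12) 160 x -37.9 -12.1 y 63.4 z [34.5 36. ]
forceps (-10, 10) 187 x -9.8 9.9 y 61.1 z [34.  35.7]
forceps (52, 76) 2 x 52.7 53.5 y 60.7 z [26.5 27. ]
probe (-76, -56) 239 x -74.1 -56.1 y -0.0 z [36.4 37.9]
probe (-38, -12) 299 x -38.0 -12.3 y 0.1 z [36.6 38.2]
probe (-10, 10) 208 x -9.8 9.9 y -0.4 z [36.7 38. ]
probe (52, 76) 82 x 52.3 73.0 y -0.8 z [29.1 30.2]
spatula (-76, -56) 227 x -74.6 -56.1 y -59.3 z [36.4 38. ]
spatula (-38, -12) 553 x -37.8 -12.0 y -56.1 z [ 37.9 293.7]
spatula (-10, 10) 209 x -9.9 10.0 y -59.1 z [36.5 37.9]
spatula (52, 76) 36 x 52.1 73.8 y -54.7 z [27.5 28.7]
bottle changed px 774
jar changed px 0
beaker changed px 0
```

View pics/w12.png

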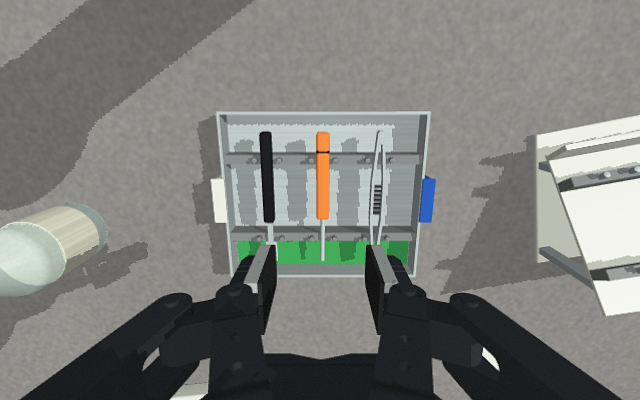

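w12: spatula (267,177), probe (323,177) and forceps (377,195) lie in their places; the bars and tops measure level. The bottle patch changed in the scene camera, probably the arm's shadow or body, so I check it before handing in.

```bash
python3 - <<'E'
from look import *
for k in('top','scene'):
    a=np.load(k+'0.npy',allow_pickle=True).item()['c'];b=capture(k);x0,y0,x1,y1=(435,200,465,220) if k=='top' else (240,90,275,140)
    for c in(a,b):
        h=cv2.cvtColor(c['pixels'],cv2.COLOR_RGB2HSV);m=(cv2.inRange(h,(0,150,80),(8,255,255))|cv2.inRange(h,(172,150,80),(180,255,255)))[y0:y1,x0:x1]
        v,u=np.nonzero(m);print(k,len(v),(u.mean()+x0,v.mean()+y0) if len(v) else None)
s=sensors.sense()
a=np.load('w3.npy',allow_pickle=True).item();b=capture('wrist')
for c,t in((a['c'],a['s']),(b,s)):
    P=pts(c,t);q=P[(P[...,2]>60)&(P[...,2]<120)&(abs(P[...,0]-556)<60)&(abs(P[...,1]+474)<60)];print(len(q),np.median(q,0).round(1),q[:,1].max().round(1))
order.finish_job()
E
```

```text
top 57 (np.float64(451.6842105263158), np.float64(208.80701754385964))
top 48 (np.float64(451.6458333333333), np.float64(208.875))
scene 52 (np.float64(252.42307692307693), np.float64(100.63461538461539))
scene 53 (np.float64(252.35849056603774), np.float64(100.67924528301887))
4167 [ 555.  -465.9   96.5] -451.5
4468 [ 556.1 -463.1   92.5] -451.8
the job is handed in; nothing more can be done
```

The job is done and handed in at about 26 s, with all three instruments in the tray: forceps beside the blue clip, probe in the middle, spatula beside the white clip. I gripped each square to the rack slope, levelled it, lowered it slowly until it just touched the bars (6–10 N), then let go.

**Last checks**
- **Level:** the tops of the probe and spatula stand at about 36.5 mm from end to end, against about 38 mm by the text. The forceps stand at about 34.5 mm, against 36 mm. The even difference of about 1.5 mm looks like camera bias.
- **Position:** the lengthwise error is about 1 mm and the sideways error is about 1 mm. Each lies between its posts with its tip over the green pad.
- **Bystanders:** jar and beaker pixels did not change. The first check flagged changed pixels at the bottle, but its cap moved less than 0.1 px in two cameras and its side stayed within 0.3 mm. I take the change to be the arm's shadow or body in the view.

**Weak readings:** in the last view the fingers partly hid the forceps tip and the spatula blade, so the depth readings there were poor. An earlier view showed the forceps tip over the pad. I inferred the spatula tip from the position of its handle and shank.

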